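# Put the bench kit back on its shadow boards

### The job

Put the four loose pieces of the bench kit - the cork sanding block, the black push handle, the steel pull handle and the square wooden block - back on the four small shadow boards, each standing upright on the board whose black silhouette matches its outline from above, centred on the silhouette and lined up with it (either way round is fine). Leave the wax tin and the wooden wedge where they are.

Things in the scene. Friction and masses are not known exactly. Their poses are not given: they have to be found in the camera images.
- sanding_block: Brown cork sanding block, lying flat: 64 mm (x) x 112 mm (y) x 32 mm high, 0.09 kg. Origin: centre of its underside; z up. Grasp across the 64 mm width. Belongs on board_sanding.
- push_handle: Black moulded push handle, standing: a base plate 38 mm (x) x 118 mm (y) and 10 mm thick, two posts at the ends and a top bar 34 mm wide (x), 104 mm long (y), from 53 to 69 mm above the underside; open (72 mm along y) under the bar. 0.12 kg. Origin: centre of its underside; z up. Grasp the middle of the bar across its 34 mm. Belongs on board_push.
- pull_handle: Steel drawer pull standing on its two round feet (20 mm across, 110 mm apart along y), 20 mm (x) x 130 mm (y) x 52 mm high; the bow is a 10 mm thick bar along y, in its middle from about 41 to 51 mm above the underside, open beneath. 0.09 kg. Origin: midway between the feet at their underside; z up. Grasp the middle of the bow across its 10 mm (along x). Belongs on board_pull.
- square_block: Plain wooden block, a 64 x 64 mm square, 64 mm high, 0.17 kg. Origin: centre of its underside; x and y along its sides, z up. May be turned by quarter turns. Belongs on board_block.
- board_sanding: Wooden board, fixed flat on the table, 90 mm (x) x 140 mm (y), 8 mm thick, with a flat black silhouette centred on its top, its length along y: a wide rectangle, 68 x 116 mm (the sanding block's). Origin: centre of the board's underside, 8 mm below the silhouette's centre; z up.
- board_push: Wooden board, fixed flat on the table, 90 mm (x) x 140 mm (y), 8 mm thick, with a flat black silhouette centred on its top, its length along y: a narrow rectangle, 42 x 122 mm (the push handle's). Origin: centre of the board's underside, 8 mm below the silhouette's centre; z up.
- board_pull: Wooden board, fixed flat on the table, 90 mm (x) x 140 mm (y), 8 mm thick, with a flat black silhouette centred on its top, its length along y: a thin bar 14 mm wide with two round discs of 25 mm at its ends, 110 mm apart (the pull handle's). Origin: centre of the board's underside, 8 mm below the silhouette's centre; z up.
- board_block: Wooden board, fixed flat on the table, 90 mm (x) x 140 mm (y), 8 mm thick, with a flat black silhouette centred on its top, its length along y: a square, 68 x 68 mm (the square block's). Origin: centre of the board's underside, 8 mm below the silhouette's centre; z up.
- wax_tin: Bystander: round green tin, 72 mm across, 34 mm high, loose. Origin: centre of its underside. Leave it alone.
- wedge: Bystander: slim plain wooden wedge lying flat, 30 mm (x) x 120 mm (y) x 26 mm high at its thick end, loose. Origin: centre of its underside. Leave it alone.
Not all that is in view belongs to the job. Leave any blue or yellow look-alike of the sanding_block alone.

How it is judged:
At the end, for the whole second after the job is handed in: Each piece rests released, still and upright (0.1 rad) on top of its own board, centre within 12 mm of the silhouette's, parallel to it within 0.2 rad (either way round; square block: any quarter turn). Wax tin and wedge are level (0.3 rad) and within 30 mm of where they were (horizontal distance between sanding_block and board_sanding below 0.012 m and angle between the y axis of sanding_block and the y axis of board_sanding, either way round below 0.2 rad and angle between each of sanding_block, push_handle, pull_handle, square_block's own z axis and vertical below 0.1 rad and z of sanding_block in the frame of board_sanding between 0.004 and 0.013 m and linear speed of each of sanding_block, push_handle, pull_handle, square_block below 0.02 m/s and horizontal distance between push_handle and board_push below 0.012 m and angle between the y axis of push_handle and the y axis of board_push, either way round below 0.2 rad and z of push_handle in the frame of board_push between 0.004 and 0.013 m and horizontal distance between pull_handle and board_pull below 0.012 m and angle between the y axis of pull_handle and the y axis of board_pull, either way round below 0.2 rad and z of pull_handle in the frame of board_pull between 0.004 and 0.013 m and horizontal distance between square_block and board_block below 0.012 m and (angle between the y axis of square_block and the y axis of board_block, either way round below 0.2 rad or angle between the x axis of square_block and the y axis of board_block, either way round below 0.2 rad) and z of square_block in the frame of board_block between 0.004 and 0.013 m and distance of each of wax_tin, wedge from where it was at the start of the episode below 0.03 m and angle between each of wax_tin, wedge's own z axis and vertical below 0.3 rad); the robot touches nothing.
It fails at once if the wax tin or the wooden wedge is pushed away or knocked over (distance of any of wax_tin, wedge from where it was at the start of the episode above 0.03 m or angle between any of wax_tin, wedge's own z axis and vertical above 0.3 rad).
It also fails if it takes over 109 s, if anything falls off the work surface, if the arm or the gripper's body presses on something with over 40 N, if the wrist force passes 120 N, or if a joint passes its speed limit or range.

### The arm

A 6-joint arm with a two-finger parallel gripper is mounted at the origin on the work surface; the furniture and walls round the work are solid. World frame = base frame: x ahead of the robot, y to its left, z up, the work surface at z = 0. Lengths are in m, angles in rad, forces in N, time in s.
With the tool pointing down it reaches from about 0.35 to 0.8 m from the base axis. Payload 7.3 kg.
Tool frame: the origin (TCP) lies between the finger pads; the fingertips stand bot.tcp_to_tips ahead of it and the grasp point (between the pads) lies 2 mm behind it (bot.tcp_to_tips is the distance from the TCP to the fingertips, in m); z points along the fingers, y is the direction in which the jaws open and shut (so a half turn about z gives the same grasp; the last joint's range is limited). The gripper opens to 85 mm and grips with 20 to 120 N. Pads are 22 mm wide; open, the fingers measure 114 mm over their backs; the gripper's body (76 mm by 85 mm) begins 54 mm behind the grasp point. The pads swing forward as they close: fully open they stand 13 mm farther back than shut.
Start: joints at [1.071, 0.342, 1.524, -0, 1.275, -0.146], TCP at [0.182, 0.493, 0.248] pointing down, gripper open.
Joint ranges: [-2.53, 2.53], [-0.77, 2.02], [0.04, 2.7], [-1, 4.14], [0.28, 2.66], [-3.11, 3.11]. Speed limits (rad/s): [2.57, 2.57, 3.14, 3.14, 3.14, 3.14].

### API

Orientations are given as [roll, pitch, yaw] about the fixed x, y, z axes, in that order (R = Rz(yaw) Ry(pitch) Rx(roll)).
In Python, from plant import bot gives the robot as it stands. The module is installed in compiled form; this text tells all that it offers. Calls block until the motion is done:
- bot.reach(position, orientation): joint-space move of the TCP to a pose.
- bot.servo_line(position, speed=0.15, orientation=None): straight line of the TCP; orientation=None keeps the orientation; speed is the mean speed in m/s.
- bot.move_joints(angles): joint-space move.
- bot.grip(opening): finger opening in m; the grip force is fixed at half the most; returns when the fingers have stopped.
- bot.wait(seconds).
- bot.ik(position, orientation): joint angles nearest the present ones, or None.
- bot.camera(name): name is "scene" or "top" or "wrist"; returns the picture (480x640x3 uint8, red, green, blue); there is no depth.
- bot.camera_params(name): a dict with "fovy" (degrees; the focal length in pixels is half the picture's height over the tangent of half this angle, whatever the lens; pixels are square), "cx", "cy" (the principal point, pixels), "origin" and "attitude" of the camera in the world. Camera axes: x right, y up, looking along -z (the intrinsics and any distortion apply to the point x, -y, -z); pixel columns grow to the right and rows downward; lengths in m; the calibration is good to about 2 mm. A picture is of the moment at which its call begins: read the wrist's pose just before it. camera_params takes no time and is no camera call; for the wrist camera it gives the pose at the moment of the call.
A pose or a line that the arm cannot do raises bot.PlanningError and nothing moves.
- bot.job_done(): hands the job in, once; it reports no verdict.
Trained networks look in the newest picture that a camera, given by its name, has taken for a name from the list of things; names that differ only in an ending like _2 or _b are one class to them, and where a whole thing is asked for, a point or a joint stands for the part that bears it (a point fixed in the world has none). Each returns a list of dicts, best first, with "p" (0 to 1); they miss things now and then, are a little off and sometimes report something else, mostly with a low value. They report only what shows in the picture. A call takes as long as a camera call. They do not tell look-alikes from the thing itself.
- bot.recognise(query, camera): "rect" ([left, top, right, bottom] in pixels, round what is visible of it).
Readings, each from a call of its own:
- bot.read_t(): time.
- bot.read_qpos(): joint angles.
- bot.read_joint_vel(): joint speeds.
- bot.read_joint_torque(): joint torques, N m.
- bot.read_position(): TCP position.
- bot.read_ee_rot(): TCP orientation.
- bot.read_contact_force(): force on the tool from outside, world axes, zero at the start.
- bot.read_ft_torque(): the same for the moment, N m.
- bot.read_gripper_width(): finger opening in m.
Only numpy, scipy, OpenCV 4.12 (cv2) and the standard library are available. Lean on these libraries where they do the work, as an engineer would, in place of code of your own. Each camera call takes 0.05 s, during which the arm holds its last target. There are 200 camera calls.

## Working session

There is one attempt and no reset: what is moved stays moved. The work goes in short steps, each a Python script; the robot and the scene stay as the last script left them, time stands still between calls to the robot, and variables do not carry over. Pictures are saved under pics/ and viewed, about 12 in all and at most 16, crops included, and the job is handed in when it is done.

```bash
mkdir -p pics; python3 - <<'E'
from plant import bot
import cv2
for n in("top","scene"):
    im=bot.camera(n); cv2.imwrite(f"pics/{n}0.png",im[:,:,::-1]); print(n,bot.camera_params(n))
    for q in "sanding_block push_handle pull_handle square_block board_sanding board_push board_pull board_block wax_tin wedge".split():
        print(q,[(round(d['p'],2),[round(float(v)) for v in d['rect']]) for d in bot.recognise(q,n)][:5])
print(bot.tcp_to_tips,bot.read_t(),bot.camera_params("wrist"))
E
```

```text
top {'fovy': 43.63365022615164, 'cx': 320.2374033229015, 'cy': 237.87953315537743, 'origin': array([0.32945545, 0.00420006, 1.80600571]), 'attitude': array([ 0.09530037,  0.00908938, -1.59395246])}
sanding_block [(0.81, [329, 188, 375, 220]), (0.77, [463, 199, 499, 240]), (0.75, [399, 272, 443, 308])]
push_handle [(0.7, [364, 249, 404, 263]), (0.54, [306, 242, 355, 278]), (0.28, [330, 186, 373, 217])]
pull_handle [(0.62, [426, 245, 470, 257])]
square_block [(0.76, [254, 248, 282, 271])]
board_sanding [(0.75, [209, 185, 255, 225])]
board_push [(0.66, [305, 238, 352, 279]), (0.55, [182, 243, 233, 273])]
board_pull []
board_block [(0.56, [182, 243, 232, 273])]
wax_tin [(0.87, [408, 196, 434, 218])]
wedge [(0.94, [157, 202, 196, 231]), (0.46, [365, 250, 406, 260])]
scene {'fovy': 50.51882608022497, 'cx': 328.1689855244835, 'cy': 238.12850601115045, 'origin': array([-0.42617927, -1.03400967,  0.78575609]), 'attitude': array([ 1.08185207, -0.01060507, -0.72049793])}
sanding_block [(0.96, [436, 296, 488, 324]), (0.63, [351, 235, 392, 257]), (0.59, [333, 292, 380, 327])]
push_handle []
pull_handle [(0.76, [392, 290, 424, 323]), (0.73, [312, 219, 360, 236])]
square_block [(0.73, [268, 216, 292, 240])]
board_sanding [(0.9, [278, 202, 324, 219])]
board_push [(0.65, [289, 249, 344, 269]), (0.57, [310, 218, 356, 239])]
board_pull [(0.75, [314, 218, 358, 239])]
board_block [(0.93, [229, 208, 267, 224])]
wax_tin [(0.59, [405, 264, 426, 286]), (0.29, [290, 244, 344, 270])]
wedge [(0.54, [253, 190, 286, 204])]
0.017 1.1 {'fovy': 66.37894050130352, 'cx': 322.8350762504655, 'cy': 239.75007100931444, 'origin': array([0.11866788, 0.51451175, 0.37451883]), 'attitude': array([-2.68678009e-01, -7.34825406e-04,  1.21601919e+00])}
```

```bash
python3 - <<'E'
import cv2
im=cv2.imread("pics/top0.png")[170:320,140:520]; cv2.imwrite("pics/topc.png",cv2.resize(im,(798,315),interpolation=cv2.INTER_CUBIC))
im=cv2.imread("pics/scene0.png"); cv2.imwrite("pics/scenec.png",cv2.resize(im[170:350,200:520],(800,450),interpolation=cv2.INTER_CUBIC))
E
```

```text
(no output)
```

View pics/topc.png

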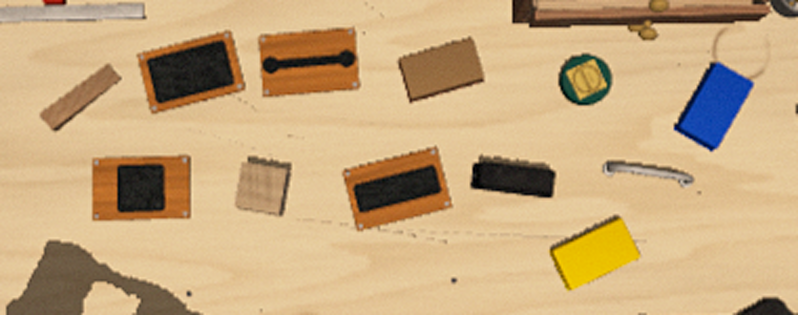

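View pics/top0.png

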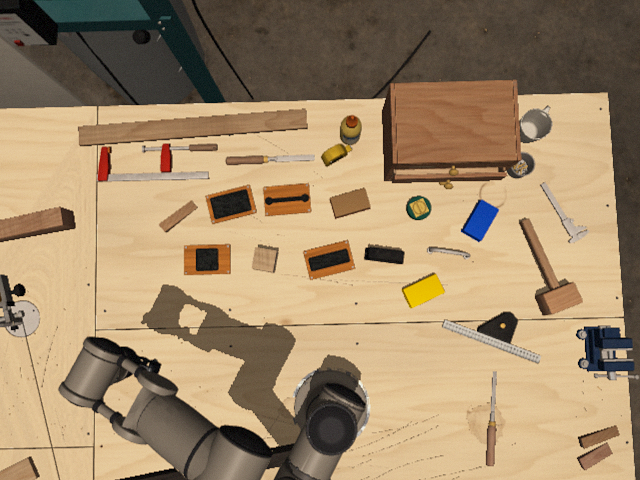

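View pics/scenec.png

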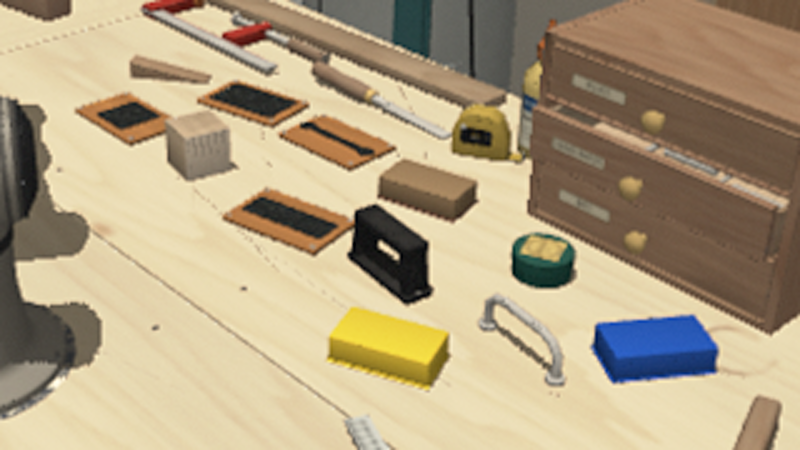

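Viewed 3 pictures. In the top picture the sanding-block candidates are brown (350,203), blue (480,220) and yellow (423,290), so I choose the brown one. The other pieces are push handle (384,255), pull handle (448,251) and square block (265,259); the tin is at (419,208) and the wedge at (178,216). Boards:
- sanding (231,204)
- pull (288,199)
- push (329,260)
- block (207,259)

```bash
cat > h.py <<'E'
import numpy as np, cv2
from scipy.spatial.transform import Rotation as Ro
def P(c): return dict(f=240/np.tan(np.radians(c['fovy']/2)),c=np.array([c['cx'],c['cy']]),o=np.array(c['origin']),R=Ro.from_euler('xyz',c['attitude']).as_matrix())
def ray(p,uv,z):
    d=np.array([(uv[0]-p['c'][0])/p['f'],-(uv[1]-p['c'][1])/p['f'],-1.]); d=p['R']@d
    return (p['o']+d*(z-p['o'][2])/d[2])[:2]
def proj(p,X):
    q=(np.atleast_2d(X)-p['o'])@p['R']; return p['c']+p['f']*np.c_[q[:,0],-q[:,1]]/-q[:,2:]
E
python3 - <<'E'
from h import *; from plant import bot
p=P(bot.camera_params("top"))
for n,u,z in [("sand",(350,203),.032),("push",(384,255),.069),("pull",(448,251),.05),("sq",(265,259),.064),("bs",(231,204),.008),("bpull",(288,199),.008),("bpush",(329,260),.008),("bb",(207,259),.008),("tin",(419,208),.034),("wedge",(178,216),.02),("blue",(480,220),.03),("yel",(423,290),.03)]: print(n,ray(p,u,z).round(3))
w=P(bot.camera_params("wrist")); print(w['R'][:,2], bot.read_ee_rot())
# candidate views
for x,y in [(.45,.2),(.45,.3),(.4,-.1),(.45,0.),(.4,.3),(.5,.1)]:
  for z in(.3,.35,.4):
    print(x,y,z,bot.ik([x,y,z],[np.pi,0,0]) is not None,bot.ik([x,y,z],[np.pi,0,np.pi/2]) is not None)
E
```

```text
sand [ 0.602 -0.075]
push [ 0.442 -0.168]
pull [ 0.45  -0.357]
sq [0.438 0.178]
bs [0.611 0.285]
bpull [0.622 0.112]
bpush [ 0.434 -0.008]
bb [0.446 0.359]
tin [ 0.581 -0.28 ]
wedge [0.577 0.443]
blue [ 0.542 -0.46 ]
yel [ 0.338 -0.283]
[-0.24917159  0.09155052  0.96412241] [3.14151420e+00 1.25038271e-05 2.78778967e+00]
0.45 0.2 0.3 True True
0.45 0.2 0.35 True True
0.45 0.2 0.4 True True
0.45 0.3 0.3 True True
0.45 0.3 0.35 True True
0.45 0.3 0.4 True True
0.4 -0.1 0.3 True True
0.4 -0.1 0.35 True True
0.4 -0.1 0.4 True True
0.45 0.0 0.3 True True
0.45 0.0 0.35 True True
0.45 0.0 0.4 True True
0.4 0.3 0.3 True True
0.4 0.3 0.35 True True
0.4 0.3 0.4 True True
0.5 0.1 0.3 True True
0.5 0.1 0.35 True True
0.5 0.1 0.4 True True
```

```bash
python3 - <<'E'
from h import *; from plant import bot; import pickle
for i,(x,y) in enumerate([(.5,.29),(.5,.05),(.48,-.19)]):
    bot.reach([x,y,.32],[np.pi,0,np.pi]); c=bot.camera_params("wrist"); im=bot.camera("wrist")
    pickle.dump((c,im),open(f"w{i}.pkl","wb")); cv2.imwrite(f"pics/w{i}.png",im[:,:,::-1]); print(bot.read_t(),bot.read_qpos().round(2),c['origin'],c['attitude'])
ims=[cv2.imread(f"pics/w{i}.png") for i in range(3)]
cv2.imwrite("pics/w_all.png",np.vstack([np.hstack([cv2.resize(a,(400,300),interpolation=cv2.INTER_AREA) for a in ims[:2]]),np.hstack([cv2.resize(ims[2],(400,300),interpolation=cv2.INTER_AREA),np.zeros((300,400,3),np.uint8)])]))
E
```

```text
2.5833 [ 0.39  0.4   1.24  0.    1.5  -1.18] [0.4320509  0.28935996 0.4460501 ] [-2.68288069e-01 -8.70786479e-04  1.57052853e+00]
3.5833 [-0.05  0.25  1.45  0.    1.44 -1.62] [0.4327039  0.04963574 0.44628699] [-2.69284653e-01 -1.28134817e-03  1.57060544e+00]
4.5833 [-0.52  0.28  1.42  0.    1.45 -2.1 ] [ 0.41304249 -0.19018633  0.4461599 ] [-2.69037414e-01 -1.40463019e-03  1.57093852e+00]
```

View pics/w_all.png

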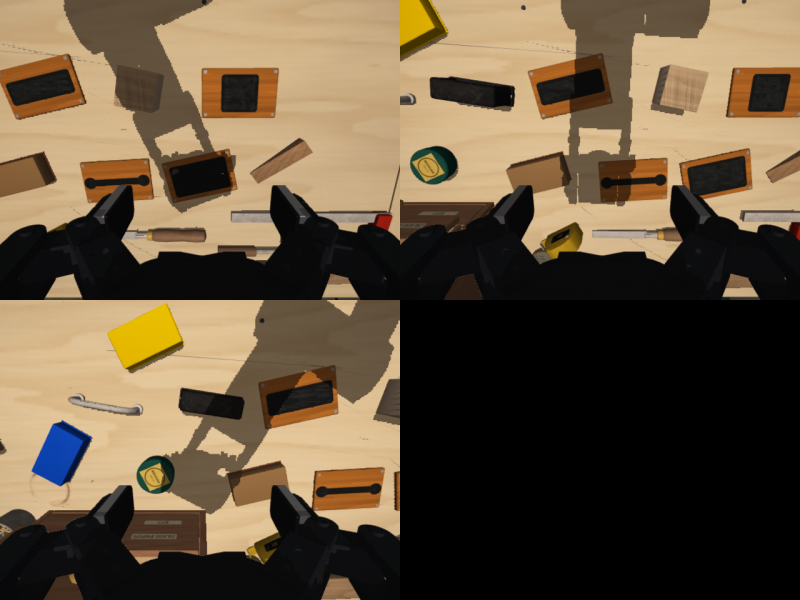

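Wrist views: view0 shows board_block, board_pull and the wedge, view1 the square block and board_sanding, and view2 the push and pull handles and the sanding block. All are clear of the fingers. Next I fit the silhouettes automatically and crop the pieces.

```bash
python3 - <<'E'
from h import *; import pickle
V=[pickle.load(open(f"w{i}.pkl","rb")) for i in range(3)]
for n,v,xy in [("bs",1,(.611,.285)),("bpull",0,(.622,.112)),("bpull",2,(.622,.112)),("bpush",2,(.434,-.008)),("bb",0,(.446,.359)),("bb",1,(.446,.359)),("bs",0,(.611,.285))]:
    c,im=V[v]; p=P(c); u=proj(p,[*xy,.008])[0].round().astype(int)
    m=(im.max(2)<62).astype(np.uint8)
    k,l,st,ce=cv2.connectedComponentsWithStats(m)
    j=max([q for q in range(1,k) if 150<st[q,4]<9000],key=lambda q:st[q,4]-60*np.hypot(*(ce[q]-u)))
    cn=max(cv2.findContours((l==j).astype(np.uint8),0,2)[0],key=cv2.contourArea)[:,0]
    w=np.array([ray(p,a,.008) for a in cn],np.float32)*1000
    r=cv2.minAreaRect(w); b=cv2.boxPoints(r); e=[b[1]-b[0],b[2]-b[1]]; e=max(e,key=np.linalg.norm); print(n,v,u,ce[j].round(),np.round(r[0],1),np.round(r[1],1),"long axis deg",round(np.degrees(np.arctan2(e[1],e[0]))%180,1))
T=[]
for n,v,xyz in [("sand",2,(.602,-.075,.03)),("push",2,(.442,-.168,.04)),("pull",2,(.45,-.357,.03)),("sq",1,(.438,.178,.04))]:
    c,im=V[v]; u=proj(P(c),xyz)[0].round().astype(int); x0=int(np.clip(u[0]-66,0,508)); y0=u[1]-50
    print(n,v,"crop origin",x0,y0); T.append(cv2.resize(im[y0:y0+100,x0:x0+132,::-1],(396,300),interpolation=cv2.INTER_CUBIC))
cv2.imwrite("pics/crops.png",np.vstack([np.hstack(T[:2]),np.hstack(T[2:])]))
E
```

```text
bs 1 [506 283] [590. 148.] [444.1 360.2] [67.4 65.3] long axis deg 90.0
bpull 0 [185 292] [187. 291.] [620.3 114.7] [ 22.8 132.9] long axis deg 93.5
bpull 2 [554 305] [557. 304.] [620.9 116.1] [ 22.9 133.6] long axis deg 93.0
bpush 2 [478 157] [479. 157.] [433.7  -7.5] [ 42.8 123. ] long axis deg 102.7
bb 0 [382 151] [383. 149.] [443.5 359.6] [67.1 66.4] long axis deg 90.0
bb 1 [589 150] [590. 148.] [444.1 360.2] [67.4 65.3] long axis deg 90.0
bs 0 [319 284] [320. 283.] [610.6 286.4] [ 70.3 118.6] long axis deg 103.0
sand 2 crop origin 350 248
push 2 crop origin 277 116
pull 2 crop origin 107 123
sq 1 crop origin 376 94
```

View pics/crops.png

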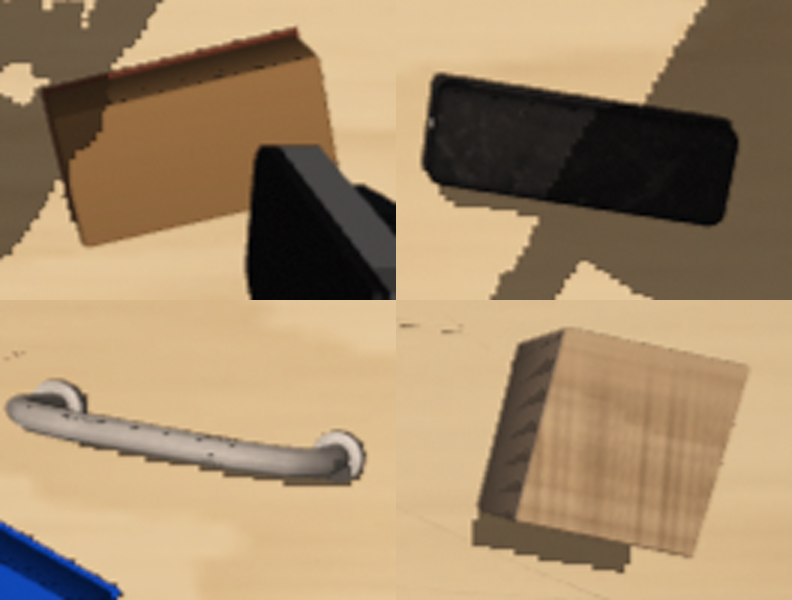

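The crops show the cork block top with one corner hidden by a finger. The push bar, pull and square block are clear. I convert the corners I read to world positions and check their sizes.

```bash
python3 - <<'E'
from h import *; import pickle
V=[pickle.load(open(f"w{i}.pkl","rb")) for i in range(3)]
def W(v,o,pts,z): return np.array([ray(P(V[v][0]),np.array(o)+(np.array(q)+.5)/3-.5,z) for q in pts])*1000
def show(n,w):
    print(n,"c",w.mean(0).round(1)); 
    for i in range(len(w)):
        d=w[(i+1)%len(w)]-w[i]; print("   ",np.linalg.norm(d).round(1),round(np.degrees(np.arctan2(d[1],d[0]))%180,1))
show("sand diag",W(2,(350,248),[(85,246),(318,55)],.032))
show("sand long top edge",W(2,(350,248),[(108,103),(318,55)],.032))
show("sand bottom edge",W(2,(350,248),[(85,246),(248,208)],.032))
show("push",W(2,(277,116),[(41,75),(341,125),(322,225),(28,170)],.069))
show("pull feet",W(2,(107,123),[(62,103),(340,155)],.002))
show("pull bow",W(2,(107,123),[(100,125),(260,156)],.048))
show("sq",W(1,(376,94),[(170,28),(352,68),(296,256),(121,219)],.064))
E
```

```text
sand diag c [602.1 -75.6]
    123.1 133.4
    123.1 133.4
sand long top edge c [570.  -72.2]
    85.2 103.9
    85.2 103.9
sand bottom edge c [635.7 -86.8]
    69.1 104.6
    69.1 104.6
push c [ 439.2 -174.4]
    101.3 80.8
    33.8 171.7
    102.0 79.5
    31.4 170.6
pull feet c [ 444.2 -366.6]
    109.8 79.4
    109.8 79.4
pull bow c [ 444.9 -356.4]
    56.8 79.0
    56.8 79.0
sq c [436.1 182.1]
    62.3 78.5
    62.6 169.2
    62.5 78.4
    62.5 169.0
```

```bash
cat > pp.py <<'E'
from h import *; from plant import bot
def pp(n,src,a,zg,dst,b,up=.2):
    o=lambda d:[np.pi,0,np.radians(d)]
    bot.grip(.085); bot.reach([*src,up],o(a)); bot.servo_line([*src,zg+.04],.25); bot.servo_line([*src,zg],.08)
    f0=bot.read_contact_force(); bot.grip(0); w=bot.read_gripper_width()
    bot.servo_line([*src,zg+.03],.1); bot.servo_line([*src,up],.25); w2=bot.read_gripper_width()
    print(n,"t",bot.read_t(),"w",round(w,4),round(w2,4),"f",f0.round(1),bot.read_contact_force().round(1))
    if w2<.005: print("LOST"); return
    bot.reach([*dst,up],o(b)); bot.servo_line([*dst,zg+.04],.25); bot.servo_line([*dst,zg+.0095],.06)
    bot.wait(.2); print("  down",bot.read_contact_force().round(1)); bot.grip(.085); bot.wait(.2)
    bot.servo_line([*dst,zg+.05],.12); bot.servo_line([*dst,up],.3); print("  t",bot.read_t())
E
python3 - <<'E'
from pp import *
pp("sq",(.436,.182),78.7,.042,(.4438,.3598),90)
pp("sand",(.602,-.0755),104.2,.022,(.6106,.2864),103)
E
```

```text
sq t 9.675 w 0.0632 0.0634 f [-0.1  0.1  0.3] [-0.8  0.3 -2.4]
  down [ 0.5 -0.5 -1.4]
  t 13.45
sand t 18.2333 w 0.0626 0.0629 f [-0.6 -0.6  0.3] [ 0.1  0.5 -1.5]
  down [-0.6  0.4 -1. ]
  t 22.775
```

```bash
python3 - <<'E'
from pp import *
pp("push",(.4392,-.1740),80.2,.063,(.4337,-.0075),102.7)
pp("pull",(.4445,-.3645),79.3,.048,(.6206,.1154),93.2)
import pickle
ims=[]
for i,(x,y) in enumerate([(.5,.29),(.5,.0)]):
    bot.reach([x,y,.32],[np.pi,0,np.pi]); c=bot.camera_params("wrist"); im=bot.camera("wrist"); pickle.dump((c,im),open(f"e{i}.pkl","wb")); ims.append(cv2.resize(im[60:360,:,::-1],(800,375)))
ims=[cv2.resize(a,(640,300)) for a in ims]
cv2.imwrite("pics/end.png",np.vstack(ims)); print(bot.read_t())
E
```

```text
push t 27.525 w 0.033 0.0333 f [ 0.5  0.3 -0.1] [ 0.3 -0.7 -1.1]
  down [ 0.5  0.5 -1.4]
  t 31.325
pull t 35.9083 w 0.0085 0.0085 f [-0.1  0.5 -0.2] [ 0.6 -0.1 -1.8]
  down [-0.3 -0.3 -0.8]
  t 41.125
43.4333
```

View pics/end.png

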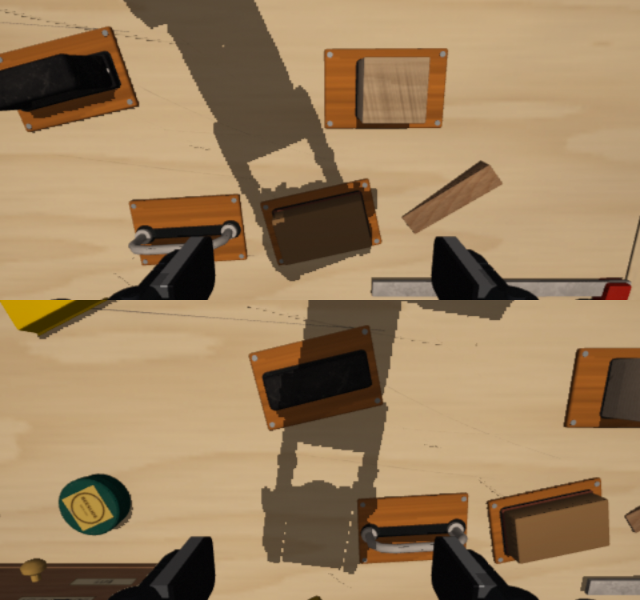

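All four pieces stand on their boards, and the tin and wedge look untouched. To check the centring, I overlay each piece's ideal outline.

```bash
python3 - <<'E'
from h import *; import pickle
T=[]
for v,n,x,y,a,L,Wd,z in [(0,"sq",.4438,.3598,90,.064,.064,.072),(1,"sand",.6106,.2864,103,.112,.064,.040),(1,"push",.4337,-.0075,102.7,.104,.034,.077),(1,"pull",.6206,.1154,93.2,.130,.020,.008)]:
    c,im=pickle.load(open(f"e{v}.pkl","rb")); p=P(c); t=np.radians(a); l=np.array([np.cos(t),np.sin(t)]); s=np.array([-l[1],l[0]])
    q=np.array([[*(np.array([x,y])+i*l*L/2+j*s*Wd/2),z] for i,j in((1,1),(1,-1),(-1,-1),(-1,1))])
    u=proj(p,q); o=(u.mean(0)-[66,50]).astype(int); o[0]=min(max(o[0],0),508)
    g=cv2.resize(im[o[1]:o[1]+100,o[0]:o[0]+132,::-1],(396,300),interpolation=cv2.INTER_CUBIC)
    cv2.polylines(g,[((u-o+.5)*3-.5).round().astype(int)],True,(255,0,255),1); T.append(g)
cv2.imwrite("pics/chk.png",np.vstack([np.hstack(T[:2]),np.hstack(T[2:])]))
E
```

```text
(no output)
```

View pics/chk.png

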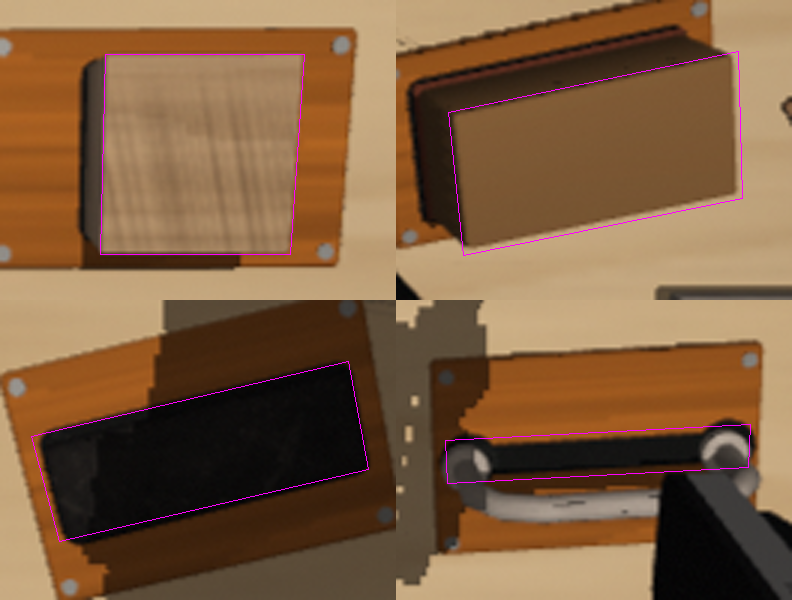

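All four pieces match their ideal outlines to within about 3 mm and are parallel to them. The pull's feet stand on the two discs.

```bash
python3 - <<'E'
from plant import bot
bot.job_done(); print(bot.read_t())
E
```

```text
the job is handed in; nothing more can be done
the job is handed in; nothing more can be done
```

The square block, cork sanding block, push handle and steel pull are each back on their matching boards. I handed the job in just after 43 s on the robot's clock, and it gave no verdict.

- **Grasps:** The finger openings while each piece was held were 63, 63, 33 and 9 mm, close to the sizes given. The force readings taken at each grasp, lift and set-down stayed under about 3 N.
- **Placing:** In the last wrist pictures, the ideal outlines drawn over the pieces agreed to about 3 mm. The pieces looked upright and parallel to their silhouettes. The cork block showed the largest offset, about 2–3 mm.
- **Bystanders:** The wax tin, the wedge and the yellow look-alike showed no sign of having moved. I checked them only by eye. The blue look-alike was outside the last pictures, and I did not go near it.
- **Disagreements:** My automatic fit for the sanding board picked up the block board's square in one wrist view, so I used the other view, where the size was right. The networks missed the pull board in the top picture and the push handle in the scene picture. They also gave the blue and yellow look-alikes as sanding blocks, so I chose the brown one by its colour.

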